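Empty a tray of spacing blocks through a spring-gated hopper

TASK

Tip the three wooden blocks off the small metal tray into the larger back compartment of the wooden hopper (move them only with the tray, never with the fingers) while its gate is shut, and set the empty tray back down flat on the table. Then pull the gate's upright steel knob out until it stands over the mark line on the rail, so that the blocks drop into the catch tray below while the two sticks in the narrow front compartment stay up, and finish while still holding the knob there: the gate springs shut if let go. Leave everything else on the table where it is.

Things in the scene. Friction and masses are not known exactly. Their poses are not given: they have to be found in the camera images.
- hopper: Fixed wooden hopper (fixed to the table), 138 mm along its x by 154 along y, rim 130 mm up, walls 8 mm thick. Origin on the table under the centre of the back compartment; +x points away from the knob. A rail 70 mm wide, top 68 mm up, runs out from the front wall (outer face at x -87) to x -250; the knob slides over it.
- back_bay (a point): Centre of the mouth of the open-topped back compartment (x 0, y 0, 130 mm up in the hopper's frame): 82 mm wide along the hopper's x, 138 along y. Its floor is the steel gate plate, top face 76 mm up; under the gate is a catch tray with its floor 6 mm up.
- front_bay (a point): Centre of the mouth of the narrow front compartment (x -64, y 0, 130 mm up in the hopper's frame): 30 mm along x, 138 along y, behind an 8 mm divider from the back one. Two dark sticks lie in it on the same gate plate.
- gate (a joint): How far the steel gate is pulled out, in m: 0 shut, grows as the knob goes along the hopper's -x, end stop 0.115. A spring pulls it shut: 2.5 N at first, about 6.5 N at the mark. At the mark (0.084) the back compartment is fully open and the front one still covered; close to the end stop the front sticks fall too.
- knob (a point): Upright round steel knob fixed on the gate, 18 mm across, 54 mm tall; this point is the centre of its foot (76 mm above the table; top 130 mm). With the gate shut it stands at x -122, y 0 of the hopper, its near side 26 mm clear of the front wall. Moves with the gate.
- mark (a point): Middle of the mark: a bright line 3 mm wide across the rail's top, at x -206, y 0, z 68.5 mm of the hopper. The knob's axis stands over it when the gate is at 0.084.
- tray: Loose aluminium tray, 150 mm along x, 64 along y, about 0.18 kg. Origin at the centre of its underside, z up. Floor 4 mm thick, side walls up to 22 mm; the +x end is open (pouring lip, at x +75). At the -x end stands an upright grip plate, 12 mm thick (x -75 to -63), 56 mm wide along y, top 85 mm up; its faces look along x.
- block1: One of three equal light wooden blocks lying on the tray, 22 x 30 x 20 mm, about 14 g; origin at its centre. They begin to slide when the tray is tilted 26 to 34 degrees.
- block2: One of three equal light wooden blocks lying on the tray, 22 x 30 x 20 mm, about 14 g; origin at its centre. They begin to slide when the tray is tilted 26 to 34 degrees.
- block3: One of three equal light wooden blocks lying on the tray, 22 x 30 x 20 mm, about 14 g; origin at its centre. They begin to slide when the tray is tilted 26 to 34 degrees.
- stick1: One of two equal dark wooden sticks, 22 x 60 x 22 mm, in the hopper's front compartment; origin at its centre. To stay there.
- stick2: One of two equal dark wooden sticks, 22 x 60 x 22 mm, in the hopper's front compartment; origin at its centre. To stay there.
- ink_tin: Bystander, loose: round dark ink tin, 76 mm across, 50 high. Origin at its underside.
- letter_block: Bystander, loose: dark wooden letter block 45 x 32 x 22 mm. Origin at its underside.
- composing_stick: Bystander, loose: flat steel composing stick 220 x 50 x 19 mm. Origin at its underside.
- mallet: Bystander, loose: wooden mallet lying down, head 90 x 50 x 45 mm, handle 165 mm. Origin at its underside.
- jar: Bystander, loose: amber jar, 64 mm across, 90 high. Origin at its underside.
- brayer: Bystander, loose: hand roller with rubber roll 90 mm wide and wooden handle. Origin at its underside.
Things that resemble listed ones, but are neither listed nor needed, are in the scene too. What is shaped like the block3 but purple is not meant.

How it is judged:
By the outcome, as a careful person would: the job done as asked, in the order asked, and still so for the second after the job is handed in, while the arm keeps its last pose, push and grip.
It also fails if it takes over 72 s, if anything falls off the work surface, if the arm or the gripper's body presses on something with over 40 N, if the wrist force passes 120 N, or if a joint passes its speed limit or range.

ROBOT

A 6-joint arm with a two-finger parallel gripper is mounted at the origin on the work surface. World frame = base frame: x ahead of the robot, y to its left, z up, the work surface at z = 0. Lengths are in m, angles in rad, forces in N, time in s.
With the tool pointing down it reaches from about 0.25 to 0.725 m from the base axis. Payload 4 kg.
Tool frame: the origin (TCP) lies at the very end of the fingers, on their centre line; the grasp point (between the pads) lies 19 mm behind it; z points along the fingers, y is the line along which they close (so a half turn about z gives the same grasp; the last joint's range is limited). The gripper opens to 85 mm and grips with 20 to 120 N. Pads are 22 mm wide; open, the fingers measure 114 mm over their backs; the gripper's body (76 mm by 85 mm) begins 54 mm behind the grasp point. The pads swing forward as they close: fully open they stand 13 mm farther back than shut.
Start: joints at [0, 0.241, 0.005, 1.335, 0, 1.571], TCP at [0.5, -0, 0.231] pointing down, gripper open.
Joint ranges: [-2.72, 2.72], [-1.05, 1.87], [-1.09, 1.28], [-1.99, 2.15], [-1.42, 1.44], [-3.14, 3.14]. Speed limits (rad/s): [2.79, 2.79, 3.14, 3.14, 3.14, 3.14].

INTERFACE

Orientations are given as a unit quaternion [x, y, z, w].
In Python, from station import env, eyes gives the robot as it stands. The module is installed in compiled form; this text tells all that it offers.
- The arm moves only by the tool play_rows, never from a script. Its argument "motion" is a list of rows, each a list of 6 numbers: the shift along the tool's x, y, z each as a share of 0.3 m, from -1 to 1, then the turn, a rotation vector about the tool's x, y, z each as a share of pi rad, from -1 to 1. In form: [[tx, ty, tz, ax, ay, az], ...]. A call has 1 to 10 rows; each row is the pose to reach, as a shift and turn from the pose commanded when the call began, along the tool's axes at that moment, turning the shorter way round; what a row does not reach only later rows make up. A row lasts 1/10 s, in which the tool goes at most 50 mm and 8.59 degrees, less where a joint would pass 70% of its speed; a pose out of reach is approached as far as the arm can. A call with a number of a shift or a turn outside -1 to 1 is refused whole. A call with a gripper value outside its range is refused whole. "claw" is the closure, from -1 (fully open) to 1 (shut), set as the call begins (left out, the last holds). The fingers move at their own pace and stop on an object; the grip force is fixed at half the most. Time passes only in rows, so rows that repeat a pose let the fingers close. It gives the time, the measured TCP pose, the force, the opening and the grip force at its end, in the units of the state.
- env.observe(): the state, without advancing time (a new reading comes with each control period).
- eyes.get_image(name): name is "scene" or "side" or "wrist"; returns the picture (420x560x3 uint8, red, green, blue); there is no depth.
- eyes.camera_model(name): a dict with "intrinsics" (3x3 intrinsics, pixels), "R" (3x3) and "t" (3): a world point X has camera coordinates R X + t; the wrist camera has in their place "mount" (4x4, takes a point from camera to tool coordinates, whose origin is the TCP and whose axes are the flange's). Camera axes: x right, y down, z forward; pixel columns grow to the right and rows downward; lengths in m; the calibration is good to about 2 mm. A picture is of the moment at which its call begins: read the wrist's pose just before it. camera_model takes no time and is no camera call.
- env.job_done(): hands the job in; it is judged then, once.
The state is a dict: "clock": time; "joints": joint angles; "qd": joint speeds; "joint_torque": joint torques, N m; "tool_pos": TCP position; "tcp_rot": TCP orientation; "force": force on the tool from outside, world axes, zero at the start; "moment": the same for the moment, N m; "gripper_width": finger opening in m; "gripper_force": force on a finger pad.
Only numpy, scipy, OpenCV 4.12 (cv2) and the standard library are available. Lean on these libraries where they do the work, as an engineer would, in place of code of your own. Each camera call takes 0.05 s, during which the arm holds its last target. There are 200 camera calls.

## Working session

There is one attempt and no reset: what is moved stays moved. The work goes in short steps, Python scripts to look and compute and a tool call to move; the robot and the scene stay as the last step left them, time stands still between calls to the robot, and variables do not carry over. Pictures are saved under pics/ and viewed, at most 10 in all, crops included, and the job is handed in when it is done.

Besides the shell and the picture viewer there is one more tool, called after "Call:" in YAML: its name, and indented under it one key for each argument. play_rows: Moves the arm, as the interface text tells. Shift numbers are shares of 0.3 m and turn numbers shares of pi rad, none past 1 either way. Its arguments: {"type":"object","properties":{"motion":{"type":"array","items":{"type":"array","items":{"type":"number"}}},"claw":{"type":"number"}},"required":["motion"]}

```bash
mkdir -p pics
python3 - <<'E'
from station import env, eyes
import cv2, numpy as np
o=env.observe(); print({k:np.round(v,4).tolist() for k,v in o.items()})
for n in ("scene","side"):
    im=eyes.get_image(n); cv2.imwrite(f"pics/{n}0.png",im[:,:,::-1])
    m=eyes.camera_model(n); print(n,{k:np.round(v,4).tolist() for k,v in m.items() if not isinstance(v,str)})
print(eyes.camera_model("wrist"))
E
```

```text
{'clock': 0.0, 'joints': [0.0, 0.2414, 0.0037, 1.3352, -0.0, 1.5708], 'qd': [-0.0022, 0.0007, -0.0009, -0.0021, 0.0013, 0.0021], 'joint_torque': [0.0006, -37.2316, 25.2407, 0.0168, 0.0, 0.0], 'tool_pos': [0.4994, 0.0, 0.2304], 'tcp_rot': [0.7071, 0.7071, -0.0008, -0.0007], 'force': [0.1899, -0.3507, 0.2046], 'moment': [-0.0031, -0.016, 0.0596], 'gripper_force': 0.0, 'gripper_width': 0.0854}
scene {'intrinsics': [[543.9822, 0.0, 280.6532], [0.0, 543.9822, 212.7313], [0.0, 0.0, 1.0]], 'R': [[0.8352, 0.5499, -0.0019], [0.3529, -0.5387, -0.765], [-0.4217, 0.6383, -0.644]], 't': [-0.4515, -0.1265, 1.8623]}
side {'intrinsics': [[508.9115, 0.0, 274.8587], [0.0, 508.9115, 203.333], [0.0, 0.0, 1.0]], 'R': [[0.7715, -0.6363, -0.003], [-0.46, -0.5545, -0.6935], [0.4395, 0.5364, -0.7205]], 't': [-0.4479, 0.3019, 1.5443]}
{'intrinsics': array([[318.14467028,   0.        , 277.12879565],
       [  0.        , 318.14467028, 208.23615078],
       [  0.        ,   0.        ,   1.        ]]), 'mount': array([[-7.90436415e-04, -9.45359297e-01, -3.26029408e-01,
         8.45078642e-02],
       [ 9.99999664e-01, -6.76083467e-04, -4.64051263e-04,
         7.20984354e-04],
       [ 2.18272083e-04, -3.26029666e-01,  9.45359513e-01,
        -1.42161097e-01],
       [ 0.00000000e+00,  0.00000000e+00,  0.00000000e+00,
         1.00000000e+00]])}
```

View pics/scene0.png

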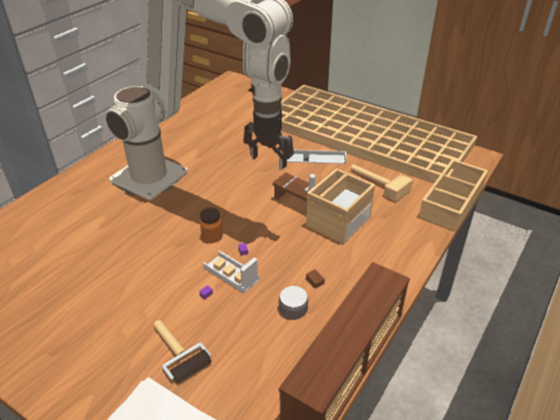

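View pics/side0.png

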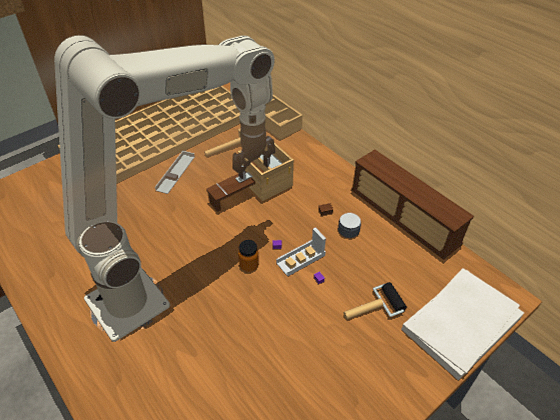

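The scene view shows the tray at about (231,271) with its grip plate at (250,268) and three tan blocks on it. The purple decoys are at (243,249) and (206,292). The hopper is at (340,205), with the knob at (312,180) and the rail at (290,188). In the side view the tray is at (302,253), its grip plate at (319,240), and the hopper at (270,175). The tan blocks are the ones meant, not the purple ones on the table. I'll enlarge both to confirm and measure.

Run:
```python
import cv2, numpy as np
a=cv2.imread("pics/scene0.png"); b=cv2.imread("pics/side0.png")
def c(im,x,y,w,h,s): return cv2.resize(im[y:y+h,x:x+w],(w*s,h*s),interpolation=cv2.INTER_CUBIC)
out=np.vstack([np.hstack([c(a,195,240,80,60,5),c(b,265,220,80,60,5)]),np.hstack([c(a,265,163,115,80,3)[:, :400] if 0 else cv2.resize(a[163:243,268:375],(428,320),interpolation=cv2.INTER_CUBIC)[:300,:400],cv2.resize(b[140:215,200:300],(400,300),interpolation=cv2.INTER_CUBIC)])])
cv2.imwrite("pics/crop1.png",out); print(out.shape)
```

```text
(600, 800, 3)
```

View pics/crop1.png

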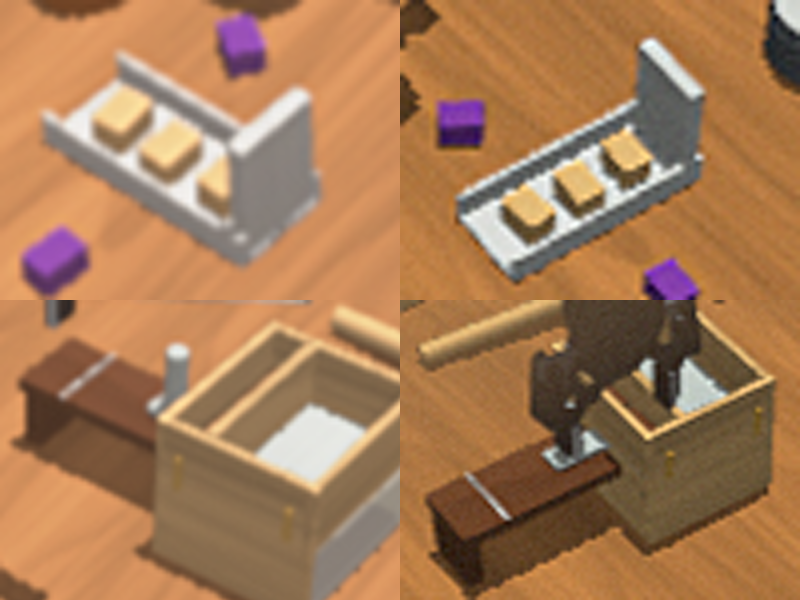

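The crop confirms it: a tray with a tall grip plate and three tan blocks, with the lip pointing at (43,115) in the top-left panel. The purple blocks lie outside the tray. The bottom panels show the hopper rim corners, the knob and the bright mark line. Next I'll compute rough poses.

```bash
cat > h.py <<'E'
from station import env, eyes
import numpy as np, cv2
from scipy.spatial.transform import Rotation as R
def ray(n,px,pose=None):
    m=eyes.camera_model(n); d=np.linalg.inv(m["intrinsics"])@[px[0],px[1],1]
    if n!="wrist": Rm=np.array(m["R"]); return -Rm.T@m["t"], Rm.T@d
    p,q=pose; T=m["mount"]; Q=R.from_quat(q).as_matrix()
    return Q@T[:3,3]+p, Q@T[:3,:3]@d
def onz(n,px,z,pose=None):
    o,d=ray(n,px,pose); return o+d*(z-o[2])/d[2]
def two(r1,r2):
    (o1,d1),(o2,d2)=r1,r2; d1=d1/np.linalg.norm(d1); d2=d2/np.linalg.norm(d2)
    s=np.linalg.lstsq(np.c_[d1,-d2],o2-o1,rcond=None)[0]
    a=o1+s[0]*d1; b=o2+s[1]*d2; return (a+b)/2, np.linalg.norm(a-b)
E
python3 - <<'E'
from h import *
np.set_printoptions(precision=4,suppress=True)
for n,px,z,l in [("scene",(256.6,258.4),.085,"plate top"),("scene",(241.4,269.6),.085,"plate top"),("side",(314.6,228),.085,"pl"),("side",(325.4,239),.085,"pl"),
 ("scene",(203.6,263),.022,"lip1"),("scene",(218.6,250.4),.022,"lip2"),("scene",(243,292.4),0,"heel"),("scene",(259,280),0,"heel2"),("side",(287.6,275.6),0,"lip1"),
 ("scene",(308,192.5),.13,"rimFL?"),("scene",(336.75,169.25),.13,"rim far"),("scene",(347.5,210.5),.13,"rim near"),("side",(293.75,159.5),.13,"rim r"),("side",(262.5,174.25),.13,"rim near"),
 ("scene",(312.5,175.5),.13,"knobtop"),("scene",(283.5,186.75),.0685,"mk"),("scene",(296.25,176.75),.0685,"mk"),("side",(217,183.75),.0685,"mk"),("side",(227,194.5),.0685,"mk")]:
    print(l,n,onz(n,px,z)[:2])
E
```

```text
plate top scene [ 0.5912 -0.1921]
plate top scene [ 0.582  -0.2469]
pl side [ 0.5878 -0.1927]
pl side [ 0.5828 -0.2484]
lip1 scene [ 0.4403 -0.2369]
lip2 scene [ 0.4439 -0.1745]
heel scene [ 0.5836 -0.2488]
heel2 scene [ 0.5935 -0.1885]
lip1 side [ 0.4401 -0.2337]
rimFL? scene [0.5871 0.074 ]
rim far scene [0.6008 0.2214]
rim near scene [0.7213 0.0646]
rim r side [0.7205 0.0639]
rim near side [0.5875 0.0746]
knobtop scene [0.5553 0.1529]
mk scene [0.4686 0.1256]
mk scene [0.474  0.1921]
mk side [0.4729 0.1917]
mk side [0.4686 0.1253]
```

Both views agree to about 2 mm:
- **Tray:** plate centre about (0.5805, -0.219), lip pointing toward yaw 174.5°.
- **Hopper:** origin about (0.677, 0.144), yaw about -4.5°.

The plan is to grasp the plate with tool y toward the lip, so joint 6 has room, and then pour with the lip pointing along the hopper's +y.

Call:
play_rows:
  motion:
    - [-0.73,0.27,0.1,0,0,-0.48]
    - [-0.73,0.27,0.1,0,0,-0.48]
    - [-0.73,0.27,0.1,0,0,-0.48]
    - [-0.73,0.27,0.1,0,0,-0.48]
    - [-0.73,0.27,0.1,0,0,-0.48]
    - [-0.73,0.27,0.1,0,0,-0.48]
    - [-0.73,0.27,0.1,0,0,-0.48]
    - [-0.73,0.27,0.1,0,0,-0.48]
    - [-0.73,0.27,0.1,0,0,-0.48]
    - [-0.73,0.27,0.1,0,0,-0.48]
  claw: -1

```text
clock: 1.1
tool_pos: [0.5806, -0.219, 0.2004]
tcp_rot: [0.045, 0.999, 0.0, -0.001]
force: [-0.3, 0.4, 0.8]
gripper_width: 0.0855
gripper_force: 0.0
```

Call:
play_rows:
  motion:
    - [0,0,0,0,0,-0.47]
    - [0,0,0,0,0,-0.47]
    - [0,0,0,0,0,-0.47]
    - [0,0,0,0,0,-0.47]
    - [0,0,0,0,0,-0.47]
    - [0,0,0,0,0,-0.47]
    - [0,0,0,0,0,-0.47]
    - [0,0,0,0,0,-0.47]
    - [0,0,0,0,0,-0.47]
    - [0,0,0,0,0,-0.47]

```text
clock: 2.1
tool_pos: [0.5806, -0.2189, 0.2005]
tcp_rot: [-0.639, 0.769, 0.001, -0.0]
force: [-0.3, 0.5, -0.4]
gripper_width: 0.0854
gripper_force: 0.0
```

```bash
cat >> h.py <<'E'
np.set_printoptions(precision=4,suppress=True)
def down(yaw):  # tool down with tool-y along world yaw (deg)
    a=np.radians(yaw); y=np.array([np.cos(a),np.sin(a),0]); z=np.array([0,0,-1.]); return np.c_[np.cross(y,z),y,z]
def rel(P,M):   # numbers for a row reaching world pose (P,M) from the measured pose
    o=env.observe(); Q=R.from_quat(o["tcp_rot"]).as_matrix()
    return np.r_[Q.T@(np.array(P)-o["tool_pos"])/.3, R.from_matrix(Q.T@M).as_rotvec()/np.pi]
def st():
    o=env.observe(); Q=R.from_quat(o["tcp_rot"]).as_matrix()
    print("t",round(float(o["clock"]),2),"p",np.array(o["tool_pos"]),"y-yaw",np.degrees(np.arctan2(Q[1,1],Q[0,1])),"z",Q[:,2],"F",np.array(o["force"]),"w",o["gripper_width"],"gf",o["gripper_force"],"j",np.array(o["joints"]))
E
python3 - <<'E'
from h import *
st(); print(rel([.5805,-.219,.05],down(174.5)))
o=env.observe(); im=eyes.get_image("wrist"); cv2.imwrite("pics/w1.png",im[:,:,::-1])
E
```

```text
t 2.1 p [ 0.5806 -0.2189  0.2005] y-yaw 169.40933750969953 z [-0.0015  0.0005 -1.    ] F [-0.3036  0.477  -0.3515] w 0.08539921544892885 gf 0.0 j [-0.3605  0.4982  0.3016  1.3757 -0.     -1.7464]
[ 0.0006 -0.0005  0.5018  0.0005  0.0001 -0.0283]
```

View pics/w1.png

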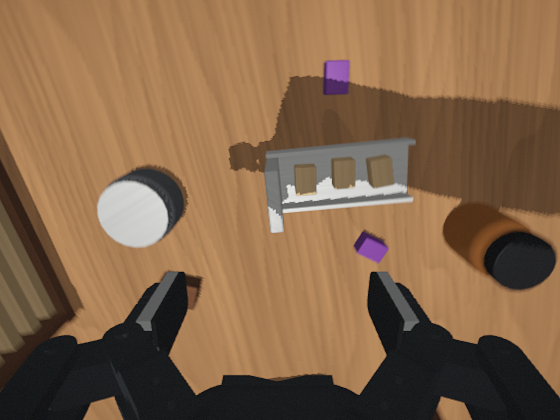

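The wrist view shows the tray wall tops running (265,152)-(415,141) and (283,210)-(412,199), with the plate at x≈275. I'll use those edges to refine the yaw and the centre line.

Run:
```python
from h import *
o=env.observe(); p=(np.array(o["tool_pos"]),o["tcp_rot"])
for px,z in [((300,150),.022),((414,141),.022),((290,210),.022),((412,199),.022),((276,232),.085),((267,160),.085)]: print(px,onz("wrist",px,z,p))
# prediction of plate top centre
```

```text
(300, 150) [ 0.5521 -0.2489  0.022 ]
(414, 141) [ 0.4392 -0.2371  0.022 ]
(290, 210) [ 0.5727 -0.1879  0.022 ]
(412, 199) [ 0.4439 -0.1765  0.022 ]
(276, 232) [ 0.587  -0.1922  0.085 ]
(267, 160) [ 0.5826 -0.2561  0.085 ]
```

Call:
play_rows:
  motion:
    - [0,0,0.1,0,0,-0.014]
    - [0,0,0.2,0,0,-0.028]
    - [0,0,0.3,0,0,-0.028]
    - [0,0,0.4,0,0,-0.028]
    - [0,0,0.46,0,0,-0.028]
    - [0,0,0.5,0,0,-0.028]
    - [0,0,0.5,0,0,-0.028]

```text
clock: 2.85
tool_pos: [0.5795, -0.2184, 0.049]
tcp_rot: [-0.67, 0.743, 0.002, -0.001]
force: [-0.5, 0.2, 0.0]
gripper_width: 0.0852
gripper_force: 0.0
```

Call:
play_rows:
  motion:
    - [0,0,0,0,0,0]
    - [0,0,0,0,0,0]
    - [0,0,0,0,0,0]
    - [0,0,0,0,0,0]
    - [0,0,0,0,0,0]
    - [0,0,0,0,0,0]
    - [0,0,0,0,0,0]
    - [0,0,0,0,0,0]
    - [0,0,0,0,0,0]
    - [0,0,0,0,0,0]
  claw: 1

```text
clock: 3.85
tool_pos: [0.5818, -0.2193, 0.0522]
tcp_rot: [-0.67, 0.742, -0.001, 0.0]
force: [1.6, -0.2, 5.9]
gripper_width: 0.0115
gripper_force: 59.2
```

Call:
play_rows:
  motion:
    - [0,0,-0.02,0,0,0]
    - [0,0,-0.06,0,0,0]
    - [0,0,-0.11,0,0,0]
    - [0,0,-0.16,0,0,0]
    - [0,0,-0.2,0,0,0]
    - [0,0,-0.2,0,0,0]

```text
clock: 4.45
tool_pos: [0.5822, -0.2195, 0.1136]
tcp_rot: [-0.67, 0.742, -0.002, 0.001]
force: [0.6, -0.8, -3.0]
gripper_width: 0.0111
gripper_force: 58.4
```

Run:
```python
from h import *
st()
a=eyes.get_image("scene")[:,:,::-1]; b=eyes.get_image("side")[:,:,::-1]
cv2.imwrite("pics/c2.png",np.hstack([cv2.resize(a[190:310,180:280],(400,480)),cv2.resize(b[170:290,255:355],(400,480))]))
```

```text
t 4.45 p [ 0.5822 -0.2195  0.1136] y-yaw 174.13026596983605 z [ 0.0034 -0.0013 -1.    ] F [ 0.5955 -0.764  -3.0174] w 0.011124230214766774 gf 58.4229701757431 j [-0.3605  0.5468  0.1508  1.1712 -0.     -1.8288]
```

View pics/c2.png

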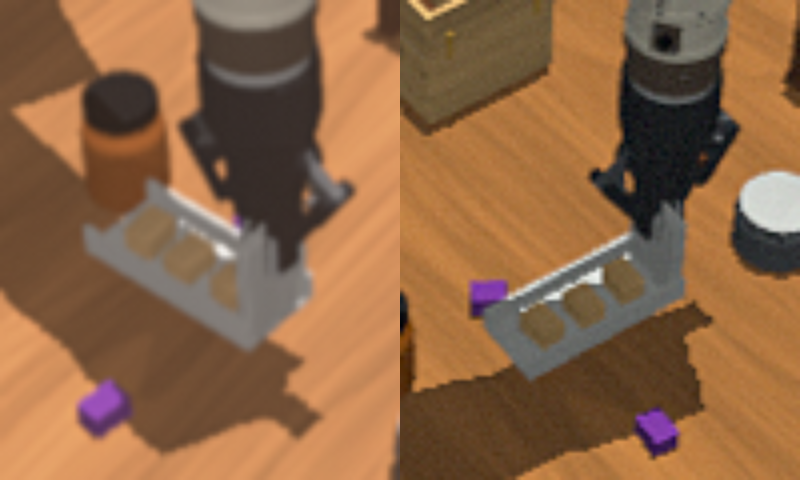

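The tray is lifted level at 0.114 m with all three blocks still on it. Now I'll work out the carry rows to the pour position, with the lip over hopper (0, -40).

```bash
cat >> h.py <<'E'
from scipy.spatial.transform import Slerp
def path(P,M,n):  # smooth rows from measured pose
    r=rel(P,M)
    for i in range(1,n+1):
        s=i/n; s=s*s*(3-2*s); print(np.round(r*s,3).tolist(),end=",")
    print()
E
python3 - <<'E'
from h import *
path([.6627,-.0395,.25],down(85.5),20)
E
```

```text
[-0.005, -0.002, -0.003, 0.0, -0.0, 0.004],[-0.017, -0.006, -0.013, 0.0, -0.0, 0.014],[-0.038, -0.013, -0.028, 0.0, -0.0, 0.03],[-0.065, -0.022, -0.048, 0.0, -0.0, 0.051],[-0.097, -0.033, -0.072, 0.0, -0.0, 0.077],[-0.135, -0.045, -0.1, 0.0, -0.0, 0.106],[-0.176, -0.059, -0.13, 0.0, -0.0, 0.139],[-0.219, -0.074, -0.163, 0.0, -0.0, 0.173],[-0.265, -0.089, -0.197, 0.0, -0.0, 0.209],[-0.312, -0.105, -0.231, 0.0, -0.0, 0.246],[-0.358, -0.121, -0.266, 0.0, -0.0, 0.283],[-0.404, -0.136, -0.3, 0.0, -0.0, 0.319],[-0.447, -0.151, -0.332, 0.0, -0.0, 0.354],[-0.488, -0.165, -0.363, 0.0, -0.0, 0.386],[-0.526, -0.177, -0.39, 0.0, -0.0, 0.415],[-0.558, -0.188, -0.414, 0.0, -0.0, 0.441],[-0.585, -0.197, -0.434, 0.0, -0.0, 0.462],[-0.606, -0.204, -0.449, 0.0, -0.0, 0.479],[-0.619, -0.209, -0.459, 0.0, -0.0, 0.489],[-0.623, -0.21, -0.462, 0.0, -0.0, 0.492],
```

The lip would sweep past the jar, so I'll lift straight up first.

Call:
play_rows:
  motion:
    - [0,0,-0.02,0,0,0]
    - [0,0,-0.06,0,0,0]
    - [0,0,-0.12,0,0,0]
    - [0,0,-0.18,0,0,0]
    - [0,0,-0.25,0,0,0]
    - [0,0,-0.32,0,0,0]
    - [0,0,-0.38,0,0,0]
    - [0,0,-0.43,0,0,0]
    - [0,0,-0.46,0,0,0]
    - [0,0,-0.46,0,0,0]

```text
clock: 5.55
tool_pos: [0.5817, -0.2193, 0.2513]
tcp_rot: [-0.67, 0.742, -0.001, 0.001]
force: [0.0, 0.7, -1.7]
gripper_width: 0.0111
gripper_force: 58.5
```

Call:
play_rows:
  motion:
    - [-0.01,-0.003,0,0,0,0.01]
    - [-0.03,-0.01,0,0,0,0.03]
    - [-0.06,-0.02,0,0,0,0.055]
    - [-0.1,-0.035,0,0,0,0.085]
    - [-0.15,-0.05,0,0,0,0.12]
    - [-0.2,-0.067,0,0,0,0.155]
    - [-0.25,-0.084,0,0,0,0.19]
    - [-0.29,-0.097,0,0,0,0.22]
    - [-0.31,-0.105,0,0,0,0.24]
    - [-0.31,-0.105,0,0,0,0.246]

```text
clock: 6.55
tool_pos: [0.6217, -0.1286, 0.2479]
tcp_rot: [-0.341, 0.94, 0.001, -0.001]
force: [-0.3, -0.2, -1.9]
gripper_width: 0.0113
gripper_force: 58.5
```

Run:
```python
from h import *
st(); path([.6627,-.0395,.25],down(85.5),10)
```

```text
t 6.55 p [ 0.6217 -0.1286  0.2479] y-yaw 129.8959691107779 z [-0.0022  0.0005 -1.    ] F [-0.3063 -0.2459 -1.9402] w 0.011338865347698285 gf 58.501524925231934 j [-0.204   0.5189  0.457   1.5111  0.0001 -0.9003]
[-0.008, 0.004, -0.0, 0.0, -0.0, 0.007],[-0.031, 0.015, -0.001, 0.0, -0.0, 0.026],[-0.064, 0.03, -0.002, 0.0, -0.0, 0.053],[-0.104, 0.049, -0.002, 0.0, -0.0, 0.087],[-0.148, 0.07, -0.004, 0.0, -0.0, 0.123],[-0.191, 0.091, -0.005, 0.0, -0.0, 0.16],[-0.232, 0.11, -0.006, 0.0, -0.0, 0.193],[-0.265, 0.126, -0.006, 0.0, -0.001, 0.221],[-0.287, 0.136, -0.007, 0.0, -0.001, 0.24],[-0.295, 0.14, -0.007, 0.0, -0.001, 0.247],
```

Call:
play_rows:
  motion:
    - [-0.008,0.004,0,0,0,0.007]
    - [-0.03,0.015,0,0,0,0.026]
    - [-0.064,0.03,0,0,0,0.053]
    - [-0.104,0.05,0,0,0,0.087]
    - [-0.148,0.07,0,0,0,0.123]
    - [-0.19,0.09,0,0,0,0.16]
    - [-0.232,0.11,0,0,0,0.193]
    - [-0.265,0.126,0,0,0,0.221]
    - [-0.287,0.136,0,0,0,0.24]
    - [-0.295,0.14,0,0,0,0.247]

```text
clock: 7.55
tool_pos: [0.6628, -0.0405, 0.2487]
tcp_rot: [0.041, 0.999, -0.0, -0.0]
force: [-0.4, -0.0, -2.5]
gripper_width: 0.0115
gripper_force: 58.5
```

Call:
play_rows:
  motion:
    - [0,0,0,0,0,0]
    - [0,0,0,0,0,0]

```text
clock: 7.75
tool_pos: [0.6626, -0.0414, 0.2491]
tcp_rot: [0.04, 0.999, -0.0, -0.0]
force: [-1.4, 0.1, -1.9]
gripper_width: 0.011
gripper_force: 58.5
```

Run:
```python
from h import *
st()
o=env.observe(); w=eyes.get_image("wrist")[:,:,::-1]; a=eyes.get_image("scene")[:,:,::-1]
cv2.imwrite("pics/c3.png",np.hstack([cv2.resize(w,(400,300)),cv2.resize(a[100:280,230:410],(400,400))[:300]]))
```

```text
t 7.75 p [ 0.6626 -0.0414  0.2491] y-yaw 85.40159124381792 z [-0.0005 -0.0003 -1.    ] F [-1.3977  0.0778 -1.8949] w 0.011031542070939463 gf 58.506794571876526 j [-0.0622  0.5855  0.5708  1.5565 -0.0003  0.018 ]
```

View pics/c3.png

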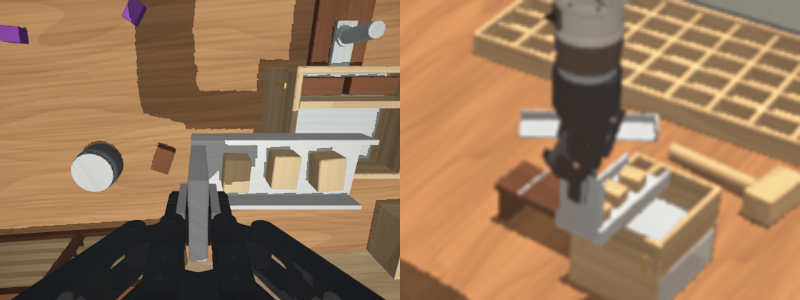

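The blocks are still on the tray, and its lip is over the back bay. I'll check lateral alignment against the hopper corner at (416,95) in the full wrist image, then compute pour rows that pivot about the lip.

```bash
cat >> h.py <<'E'
H=np.array([.677,.144,0]); hx=np.array([np.cos(np.radians(4.5)),-np.sin(np.radians(4.5)),0]); hy=np.array([-hx[1],hx[0],0]); uz=np.array([0,0,1.])
def pour(th,ly=-.04,lz=.145):
    t=np.radians(th); ty=np.cos(t)*hy-np.sin(t)*uz; tz=-(np.cos(t)*uz+np.sin(t)*hy)
    return H+ly*hy+lz*uz-.144*ty-.052*tz, np.c_[np.cross(ty,tz),ty,tz]
E
python3 - <<'E'
from h import *
o=env.observe(); print(onz("wrist",(416,95),.13,(np.array(o["tool_pos"]),o["tcp_rot"])), H-.087*hx-.077*hy)
for th,lz in [(0,.19),(0,.18),(2,.165),(5,.155),(9,.147),(13,.145),(16,.145),(19,.145),(21,.145),(22,.145)]:
    print(np.round(rel(*pour(th,lz=lz)),3).tolist(),end=",")
E
```

```text
[0.5856 0.0731 0.13  ] [0.5842 0.0741 0.    ]
[0.001, 0.007, 0.024, -0.0, -0.0, -0.001],[0.001, 0.007, 0.058, -0.0, -0.0, -0.001],[0.001, 0.013, 0.091, 0.011, -0.0, -0.001],[0.001, 0.024, 0.1, 0.028, -0.0, -0.001],[0.001, 0.04, 0.095, 0.05, -0.0, -0.001],[0.001, 0.058, 0.071, 0.072, -0.0, -0.001],[0.001, 0.073, 0.049, 0.089, -0.0, -0.001],[0.001, 0.089, 0.027, 0.106, -0.0, -0.001],[0.001, 0.101, 0.014, 0.117, -0.0, -0.001],[0.001, 0.106, 0.007, 0.122, -0.0, -0.001],
```

Call:
play_rows:
  motion:
    - [0,0.007,0.024,0,0,0]
    - [0,0.007,0.058,0,0,0]
    - [0,0.013,0.091,0.011,0,0]
    - [0,0.024,0.1,0.028,0,0]
    - [0,0.04,0.095,0.05,0,0]
    - [0,0.058,0.071,0.072,0,0]
    - [0,0.073,0.049,0.089,0,0]
    - [0,0.089,0.027,0.106,0,0]
    - [0,0.101,0.014,0.117,0,0]
    - [0,0.106,0.007,0.122,0,0]

```text
clock: 8.85
tool_pos: [0.6652, -0.0077, 0.246]
tcp_rot: [0.038, 0.981, -0.19, -0.008]
force: [0.0, -0.2, -2.9]
gripper_width: 0.0111
gripper_force: 58.6
```

Run:
```python
from h import *
st()
for th in [23,25,27,29,31,33,35,37,39,40]: print(np.round(rel(*pour(th)),3).tolist(),end=",")
```

```text
t 8.85 p [ 0.6652 -0.0077  0.246 ] y-yaw 85.52689353308186 z [-0.0309 -0.373  -0.9273] F [ 0.0206 -0.2199 -2.9475] w 0.011100357011848729 gf 58.62564146518707 j [ 0.1551  0.6562  0.6277  1.6371 -0.3722  0.2514]
[0.001, -0.004, -0.01, 0.006, -0.001, 0.0],[0.001, 0.002, -0.026, 0.017, -0.0, 0.0],[0.001, 0.01, -0.042, 0.028, -0.0, 0.0],[0.001, 0.017, -0.058, 0.039, -0.0, 0.0],[0.001, 0.026, -0.074, 0.05, -0.0, 0.0],[0.001, 0.035, -0.09, 0.061, -0.0, 0.0],[0.001, 0.044, -0.105, 0.072, -0.0, 0.0],[0.001, 0.054, -0.12, 0.083, -0.0, 0.0],[0.001, 0.064, -0.134, 0.095, -0.0, 0.0],[0.001, 0.07, -0.141, 0.1, -0.0, 0.0],
```

Call:
play_rows:
  motion:
    - [0,-0.004,-0.01,0.006,0,0]
    - [0,0.002,-0.026,0.017,0,0]
    - [0,0.01,-0.042,0.028,0,0]
    - [0,0.017,-0.058,0.039,0,0]
    - [0,0.026,-0.074,0.05,0,0]
    - [0,0.035,-0.09,0.061,0,0]
    - [0,0.044,-0.105,0.072,0,0]
    - [0,0.054,-0.12,0.083,0,0]
    - [0,0.064,-0.134,0.095,0,0]
    - [0,0.07,-0.141,0.1,0,0]

```text
clock: 9.85
tool_pos: [0.6683, 0.0264, 0.2778]
tcp_rot: [0.038, 0.939, -0.342, -0.014]
force: [0.6, 0.4, -1.2]
gripper_width: 0.0115
gripper_force: 58.7
```

Run:
```python
from h import *
st()
for th in [42,44,46,48,49,50]: print(np.round(rel(*pour(th)),3).tolist(),end=",")
```

```text
t 9.85 p [0.6683 0.0264 0.2778] y-yaw 85.44156486100113 z [-0.0525 -0.6406 -0.7661] F [ 0.608   0.3511 -1.1541] w 0.011513455355561477 gf 58.69084060192108 j [ 0.3122  0.8169  0.8692  1.9347 -0.6354  0.4955]
[0.002, 0.01, -0.018, 0.011, -0.001, -0.0],[0.002, 0.017, -0.034, 0.022, -0.001, -0.0],[0.002, 0.024, -0.05, 0.033, -0.001, -0.0],[0.002, 0.032, -0.066, 0.044, -0.001, -0.0],[0.002, 0.036, -0.074, 0.05, -0.001, -0.0],[0.002, 0.041, -0.082, 0.056, -0.001, -0.0],
```

Call:
play_rows:
  motion:
    - [0,0.01,-0.018,0.011,0,0]
    - [0,0.017,-0.034,0.022,0,0]
    - [0,0.024,-0.05,0.033,0,0]
    - [0,0.024,-0.05,0.033,0,0]
    - [0,0.024,-0.05,0.033,0,0]
    - [0,0.024,-0.05,0.033,0,0]

```text
clock: 10.45
tool_pos: [0.6696, 0.0405, 0.2858]
tcp_rot: [0.038, 0.92, -0.389, -0.015]
force: [0.5, 0.5, -1.5]
gripper_width: 0.011
gripper_force: 58.8
```

Run:
```python
from h import *
st()
w=eyes.get_image("wrist")[:,:,::-1]; a=eyes.get_image("scene")[:,:,::-1]
cv2.imwrite("pics/c4.png",np.hstack([cv2.resize(w,(400,300)),cv2.resize(a[150:255,260:400],(400,300),interpolation=cv2.INTER_CUBIC)]))
```

```text
t 10.45 p [0.6696 0.0405 0.2858] y-yaw 85.2844769604516 z [-0.0578 -0.7152 -0.6965] F [ 0.4723  0.4595 -1.4709] w 0.01104344432067312 gf 58.76513063907623 j [ 0.3586  0.8961  0.9811  2.0687 -0.7069  0.5946]
```

View pics/c4.png

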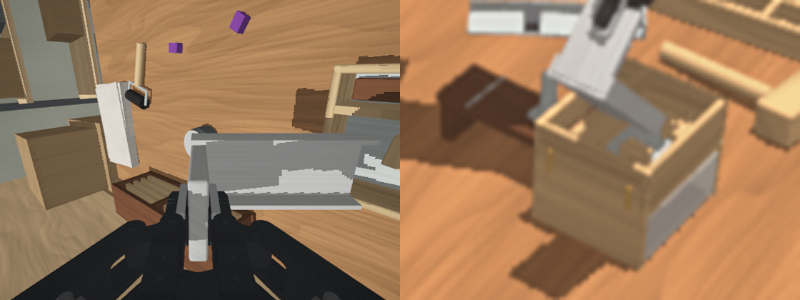

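The tray is empty. I'll level it and retreat, and look at the bay on the way.

Run:
```python
from h import *
for th,lz,ly in [(43,.16,-.05),(38,.175,-.06),(32,.19,-.07),(25,.2,-.08),(18,.2,-.1),(11,.2,-.12),(5,.2,-.14),(0,.2,-.16),(0,.2,-.17)]: print(np.round(rel(*pour(th,lz=lz,ly=ly)),3).tolist(),end=",")
```

```text
[0.002, -0.062, 0.015, -0.016, -0.0, -0.001],[0.002, -0.132, 0.047, -0.044, -0.0, -0.001],[0.001, -0.199, 0.089, -0.077, -0.0, -0.001],[0.001, -0.249, 0.152, -0.116, -0.0, -0.001],[0.001, -0.291, 0.262, -0.155, -0.0, -0.001],[0.001, -0.325, 0.371, -0.194, -0.0, -0.001],[0.0, -0.355, 0.469, -0.227, -0.0, -0.001],[0.0, -0.383, 0.558, -0.255, -0.0, -0.001],[0.0, -0.406, 0.582, -0.255, -0.0, -0.001],
```

Call:
play_rows:
  motion:
    - [0,-0.062,0.015,-0.016,0,0]
    - [0,-0.132,0.047,-0.044,0,0]
    - [0,-0.2,0.09,-0.077,0,0]
    - [0,-0.25,0.152,-0.116,0,0]
    - [0,-0.29,0.262,-0.155,0,0]
    - [0,-0.325,0.371,-0.194,0,0]
    - [0,-0.355,0.469,-0.227,0,0]
    - [0,-0.383,0.558,-0.255,0,0]
    - [0,-0.406,0.582,-0.255,0,0]
    - [0,-0.406,0.582,-0.255,0,0]

```text
clock: 11.55
tool_pos: [0.6514, -0.1716, 0.2513]
tcp_rot: [0.043, 0.999, -0.001, -0.0]
force: [0.1, 0.0, -0.8]
gripper_width: 0.0112
gripper_force: 58.9
```

Run:
```python
from h import *
st(); print(rel([.5815,-.219,.25],down(174.5)))
w=eyes.get_image("wrist")[:,:,::-1]; a=eyes.get_image("scene")[:,:,::-1]
cv2.imwrite("pics/c5.png",np.hstack([cv2.resize(w,(400,300)),cv2.resize(a[150:255,260:400],(400,300),interpolation=cv2.INTER_CUBIC)]))
```

```text
t 11.55 p [ 0.6514 -0.1716  0.2513] y-yaw 85.10947403854479 z [-0.0009 -0.001  -1.    ] F [ 0.1124  0.0468 -0.8255] w 0.0112388617728241 gf 58.94732594490051 j [-0.257   0.6098  0.6178  1.5795 -0.0012 -0.1716]
[ 0.2186 -0.1774  0.0048 -0.0001 -0.0005 -0.4966]
```

View pics/c5.png

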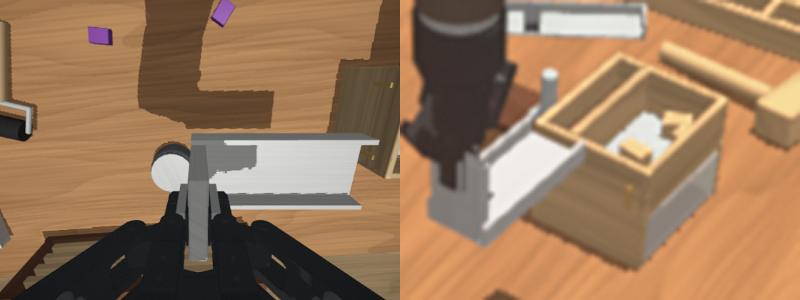

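Tan blocks are visible in the bay at (636,148) and (680,122) in the right panel, and the tray is empty. Taking the tray back to where it stood.

Call:
play_rows:
  motion:
    - [0.11,-0.09,0,0,0,-0.25]
    - [0.219,-0.177,0.005,0,0,-0.497]
    - [0.219,-0.177,0.005,0,0,-0.497]
    - [0.219,-0.177,0.005,0,0,-0.497]
    - [0.219,-0.177,0.005,0,0,-0.497]
    - [0.219,-0.177,0.005,0,0,-0.497]
    - [0.219,-0.177,0.005,0,0,-0.497]
    - [0.219,-0.177,0.005,0,0,-0.497]
    - [0.219,-0.177,0.005,0,0,-0.497]
    - [0.219,-0.177,0.005,0,0,-0.497]

```text
clock: 12.65
tool_pos: [0.584, -0.2132, 0.251]
tcp_rot: [-0.656, 0.755, -0.001, 0.0]
force: [1.2, -0.2, -1.5]
gripper_width: 0.0113
gripper_force: 59.0
```

Call:
play_rows:
  motion:
    - [0,0,0.05,0,0,-0.02]
    - [0,0,0.15,0,0,-0.02]
    - [0,0,0.25,0,0,-0.02]
    - [0,0,0.35,0,0,-0.02]
    - [0,0,0.45,0,0,-0.02]
    - [0,0,0.52,0,0,-0.02]
    - [0,0,0.57,0,0,-0.02]
    - [0,0,0.6,0,0,-0.02]
    - [0,0,0.6,0,0,-0.02]

```text
clock: 13.55
tool_pos: [0.5828, -0.2139, 0.0691]
tcp_rot: [-0.676, 0.737, 0.001, -0.0]
force: [-0.3, -0.0, -0.8]
gripper_width: 0.011
gripper_force: 59.0
```

Run:
```python
from h import *
st(); print(rel([.5818,-.2193,.0522],down(174.3)))
```

```text
t 13.55 p [ 0.5828 -0.2139  0.0691] y-yaw 175.10014163095445 z [-0.0017  0.0006 -1.    ] F [-0.2535 -0.0453 -0.7553] w 0.01102809165643445 gf 58.95565688610077 j [-0.3517  0.5858  0.0941  1.0809 -0.     -1.8369]
[0.0184 0.0018 0.0565 0.0005 0.0001 0.0044]
```

Call:
play_rows:
  motion:
    - [0.01,0,0.015,0,0,0.002]
    - [0.018,0.002,0.03,0,0,0.004]
    - [0.018,0.002,0.042,0,0,0.004]
    - [0.018,0.002,0.05,0,0,0.004]
    - [0.018,0.002,0.055,0,0,0.004]
    - [0.018,0.002,0.057,0,0,0.004]
    - [0.018,0.002,0.057,0,0,0.004]

```text
clock: 14.25
tool_pos: [0.5817, -0.2213, 0.0528]
tcp_rot: [-0.671, 0.742, 0.0, -0.0]
force: [-0.2, 0.3, -1.3]
gripper_width: 0.011
gripper_force: 59.1
```

Call:
play_rows:
  motion:
    - [0,0,0,0,0,0]
    - [0,0,0,0,0,0]

```text
clock: 14.45
tool_pos: [0.5819, -0.2213, 0.053]
tcp_rot: [-0.671, 0.742, -0.0, 0.0]
force: [-0.2, -0.5, -1.3]
gripper_width: 0.0111
gripper_force: 59.1
```

Call:
play_rows:
  motion:
    - [0,0,0.003,0,0,0]
    - [0,0,0.006,0,0,0]
    - [0,0,0.006,0,0,0]
    - [0,0,0.006,0,0,0]

```text
clock: 14.85
tool_pos: [0.5821, -0.2213, 0.0522]
tcp_rot: [-0.671, 0.742, -0.001, 0.0]
force: [-2.3, 0.8, 5.1]
gripper_width: 0.0112
gripper_force: 60.0
```

The tray is on the table. Release it and rise.

Call:
play_rows:
  motion:
    - [0,0,0,0,0,0]
    - [0,0,0,0,0,0]
    - [0,0,0,0,0,0]
    - [0,0,0,0,0,0]
    - [0,0,0,0,0,0]
    - [0,0,0,0,0,0]
    - [0,0,0,0,0,0]
    - [0,0,0,0,0,0]
  claw: -1

```text
clock: 15.65
tool_pos: [0.5818, -0.2212, 0.051]
tcp_rot: [-0.671, 0.742, 0.0, -0.0]
force: [-0.0, 0.0, 0.5]
gripper_width: 0.0853
gripper_force: 0.0
```

Call:
play_rows:
  motion:
    - [0,0,-0.03,0,0,0]
    - [0,0,-0.1,0,0,0]
    - [0,0,-0.2,0,0,0]
    - [0,0,-0.35,0,0,0]
    - [0,0,-0.5,0,0,0]
    - [0,0,-0.62,0,0,0]
    - [0,0,-0.65,0,0,0]

```text
clock: 16.35
tool_pos: [0.5839, -0.222, 0.2529]
tcp_rot: [-0.67, 0.742, -0.005, 0.002]
force: [1.1, -0.7, 1.1]
gripper_width: 0.0854
gripper_force: 0.0
```

Run:
```python
from h import *
st(); K=H-.122*hx; print(K, rel([K[0],K[1],.25],down(85.5)))
a=eyes.get_image("scene")[:,:,::-1]; b=eyes.get_image("side")[:,:,::-1]
cv2.imwrite("pics/c6.png",np.hstack([cv2.resize(a[150:310,190:390],(400,320),interpolation=cv2.INTER_CUBIC),cv2.resize(b[140:300,200:400],(400,320),interpolation=cv2.INTER_CUBIC)]))
```

```text
t 16.35 p [ 0.5839 -0.222   0.2529] y-yaw 174.2126326183643 z [ 0.01   -0.0038 -0.9999] F [ 1.0615 -0.6589  1.1473] w 0.08542445636981762 gf 0.0 j [-0.3634  0.4836  0.4129  1.4894 -0.     -1.8332]
[0.5554 0.1536 0.    ] [-1.2361  0.2209  0.0039 -0.0033  0.0018  0.4928]
```

View pics/c6.png

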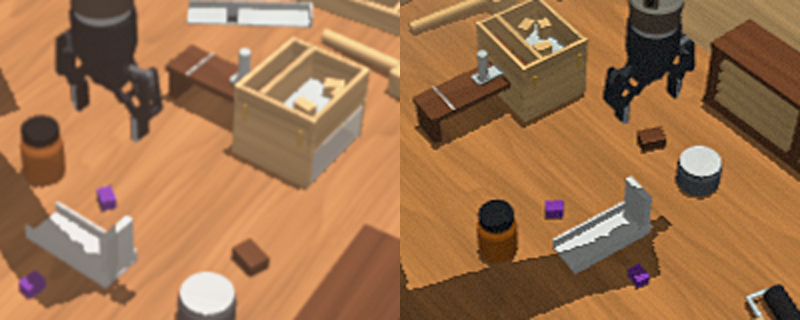

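The tray sits flat and empty where it was, and three tan blocks are in the back bay: (525,25), (543,22) and (540,47) in the right panel. Now the knob. I'll move over it and refine its position from its top, at scene (312.3,175.5) and side (240.8,166).

Call:
play_rows:
  motion:
    - [-0.1,0.02,0,0,0,0.04]
    - [-1,0.2,0,0,0,0.493]
    - [-1,0.2,0,0,0,0.493]
    - [-1,0.2,0,0,0,0.493]
    - [-1,0.2,0,0,0,0.493]
    - [-1,0.2,0,0,0,0.493]
    - [-1,0.2,0,0,0,0.493]
    - [-1,0.2,0,0,0,0.493]
    - [-1,0.2,0,0,0,0.493]
    - [-1,0.2,0,0,0,0.493]

```text
clock: 17.45
tool_pos: [0.5509, 0.0839, 0.2436]
tcp_rot: [-0.019, 1.0, -0.0, -0.002]
force: [-0.2, -0.4, 0.9]
gripper_width: 0.0855
gripper_force: 0.0
```

Run:
```python
from h import *
st(); print(two(ray("scene",(312.3,175.5)),ray("side",(240.8,166))), onz("side",(240.8,166),.13), onz("scene",(312.3,175.5),.13))
K=H-.122*hx; print(rel([K[0],K[1],.2],down(85.5)))
o=env.observe(); w=eyes.get_image("wrist"); cv2.imwrite("pics/w2.png",w[:,:,::-1])
```

```text
t 17.45 p [0.5509 0.0839 0.2436] y-yaw 92.13227456471141 z [-0.0045 -0.0007 -1.    ] F [-0.2462 -0.4273  0.8776] w 0.08545944573149993 gf 0.0 j [ 0.1512  0.355   0.1942  1.4145 -0.0001  0.114 ]
(array([0.5546, 0.1541, 0.1304]), np.float64(0.002577419353358083)) [0.5556 0.1562 0.13  ] [0.5548 0.1525 0.13  ]
[-0.0242  0.2315  0.145  -0.0003 -0.0014  0.0368]
```

View pics/w2.png

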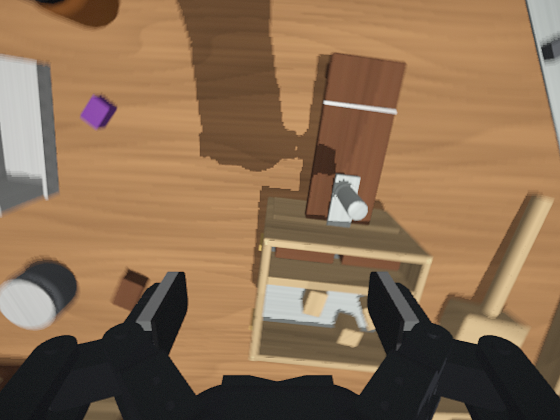

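The wrist view shows the knob top at about (357,210), the mark line from (323,103) to (395,111), and the blocks in the bay. That was the tenth picture, so everything from here is measured by numbers only.

Run:
```python
from h import *
o=env.observe(); p=(np.array(o["tool_pos"]),o["tcp_rot"])
im=cv2.imread("pics/w2.png"); 
print("knob",onz("wrist",(357,210),.13,p)); a=onz("wrist",(323,103.5),.0685,p); b=onz("wrist",(396,111),.0685,p); print("mark",a,b,(a+b)/2)
K=H-.122*hx; print(K,H-.206*hx,rel([K[0],K[1],.2],down(85.5)))
# refine mark by mask
g=im.min(2).astype(int); m=(g>150); m[:90]=0; m[125:]=0; m[:,:315]=0; m[:,405:]=0
ys,xs=np.nonzero(m); print(len(xs),xs.min(),xs.max(),xs.mean(),ys.mean())
print(onz("wrist",(xs.mean(),ys.mean()),.0685,p))
```

```text
knob [0.5546 0.1521 0.13  ]
mark [0.4698 0.1248 0.0685] [0.4744 0.195  0.0685] [0.4721 0.1599 0.0685]
[0.5554 0.1536 0.    ] [0.4716 0.1602 0.    ] [-0.023   0.2326  0.1452 -0.0003 -0.0014  0.0355]
322 324 396 361.04658385093165 106.8416149068323
[0.4717 0.1612 0.0685]
```

Call:
play_rows:
  motion:
    - [-0.01,0.12,0.07,0,-0.001,0.018]
    - [-0.023,0.232,0.145,0,-0.001,0.036]
    - [-0.023,0.232,0.145,0,-0.001,0.036]
    - [-0.023,0.232,0.145,0,-0.001,0.036]
    - [-0.023,0.232,0.145,0,-0.001,0.036]

```text
clock: 18.0
tool_pos: [0.5561, 0.1524, 0.2023]
tcp_rot: [0.035, 0.999, -0.0, 0.001]
force: [0.4, 0.5, 0.7]
gripper_width: 0.0849
gripper_force: 0.0
```

Run:
```python
from h import *
st(); print(rel([.5552,.1535,.088],down(85.5)))
```

```text
t 18.0 p [0.5561 0.1524 0.2023] y-yaw 85.96230501956681 z [ 0.0024 -0.0007 -1.    ] F [0.4343 0.4808 0.6558] w 0.0849000226687072 gf 0.0 j [ 0.2682  0.4044  0.1597  1.324  -0.0013  0.3386]
[ 0.0043  0.0037  0.3809 -0.0002  0.0008  0.0026]
```

Call:
play_rows:
  motion:
    - [0.004,0.004,0.08,0,0,0.002]
    - [0.004,0.004,0.16,0,0,0.002]
    - [0.004,0.004,0.24,0,0,0.002]
    - [0.004,0.004,0.31,0,0,0.002]
    - [0.004,0.004,0.36,0,0,0.002]
    - [0.004,0.004,0.38,0,0,0.002]
    - [0.004,0.004,0.38,0,0,0.002]
    - [0.004,0.004,0.38,0,0,0.002]

```text
clock: 18.8
tool_pos: [0.5564, 0.1541, 0.0897]
tcp_rot: [0.039, 0.999, 0.0, 0.002]
force: [-0.2, -0.4, 0.3]
gripper_width: 0.0854
gripper_force: 0.0
```

Call:
play_rows:
  motion:
    - [0,0,0,0,0,0]
    - [0,0,0,0,0,0]
    - [0,0,0,0,0,0]
    - [0,0,0,0,0,0]
    - [0,0,0,0,0,0]
    - [0,0,0,0,0,0]
    - [0,0,0,0,0,0]
    - [0,0,0,0,0,0]
    - [0,0,0,0,0,0]
    - [0,0,0,0,0,0]
  claw: 1

```text
clock: 19.8
tool_pos: [0.5555, 0.1525, 0.089]
tcp_rot: [0.039, 0.999, -0.002, 0.002]
force: [-1.8, -5.3, 3.5]
gripper_width: 0.0166
gripper_force: 58.5
```

Run:
```python
from h import *
st(); o=env.observe(); print(o["moment"])
p=np.array(o["tool_pos"]); q=R.from_quat(o["tcp_rot"]).as_matrix()
print("84mm pull:",q.T@(-.084*hx)/.3)
```

```text
t 19.8 p [0.5555 0.1525 0.089 ] y-yaw 85.49069085581742 z [ 0.0033 -0.0037 -1.    ] F [-1.7553 -5.3399  3.4684] w 0.01661095217204609 gf 58.46525967121124 j [ 0.2703  0.4836 -0.0249  1.0602 -0.0044  0.349 ]
[-1.059   0.2222  0.0679]
84mm pull: [ 0.28  -0.    -0.001]
```

Call:
play_rows:
  motion:
    - [0.01,0,0,0,0,0]
    - [0.03,0,0,0,0,0]
    - [0.06,0,0,0,0,0]
    - [0.09,0,0,0,0,0]
    - [0.12,0,0,0,0,0]
    - [0.15,0,0,0,0,0]
    - [0.18,0,0,0,0,0]
    - [0.21,0,0,0,0,0]
    - [0.23,0,0,0,0,0]
    - [0.24,0,0,0,0,0]

```text
clock: 20.8
tool_pos: [0.486, 0.1578, 0.089]
tcp_rot: [0.04, 0.999, -0.002, 0.004]
force: [8.0, -8.1, -1.1]
gripper_width: 0.0167
gripper_force: 58.5
```

Call:
play_rows:
  motion:
    - [0.01,0,0,0,0,0]
    - [0.02,0,0,0,0,0]
    - [0.03,0,0,0,0,0]
    - [0.04,0,0,0,0,0]
    - [0.04,0,0,0,0,0]
    - [0.04,0,0,0,0,0]
    - [0.04,0,0,0,0,0]

```text
clock: 21.5
tool_pos: [0.4741, 0.1586, 0.089]
tcp_rot: [0.04, 0.999, -0.002, 0.004]
force: [5.6, -7.4, 1.3]
gripper_width: 0.0163
gripper_force: 58.6
```

Run:
```python
from h import *
st(); o=env.observe(); p=np.array(o["tool_pos"]); print("hopper xy of TCP",(p-H)@hx,(p-H)@hy, "F along hx",np.array(o["force"])@hx)
a=eyes.get_image("scene"); b=eyes.get_image("side"); w=eyes.get_image("wrist")
for n,i in (("scene",a),("side",b),("wrist",w)): cv2.imwrite(f"pics/end_{n}.png",i[:,:,::-1])
# knob-foot plate / mark / blocks: bright pixels on the rail and tan pixels in the bay, scene+side
def proj(n,X):
    m=eyes.camera_model(n); c=np.array(m["R"])@X+m["t"]; u=m["intrinsics"]@c; return u[:2]/u[2]
for n in("scene","side"):
    print(n,"mark",proj(n,H-.206*hx+[0,0,.0685]),"knobtop",proj(n,H-.206*hx+[0,0,.13]))
```

```text
t 21.5 p [0.4741 0.1586 0.089 ] y-yaw 85.43837724511017 z [ 0.0081 -0.0048 -1.    ] F [ 5.5741 -7.36    1.3105] w 0.016303383974040582 gf 58.55360984802246 j [ 0.3272  0.3467 -0.2424  0.9756 -0.0071  0.4068]
hopper xy of TCP -0.20337266830027698 -0.0013290315007091012 F along hx 6.134386047581707
scene mark [290.26   181.5195] knobtop [290.448  165.5667]
side mark [221.8788 188.6954] knobtop [220.4785 175.8775]
```

The travel so far is 81.6 mm, so I'll nudge the last 2.4 mm. Then I'll check numerically, with brightness profiles on the rail in the wrist view and colour counts in the bay.

Call:
play_rows:
  motion:
    - [0.004,0.002,0,0,0,0]
    - [0.008,0.003,0,0,0,0]
    - [0.008,0.003,0,0,0,0]
    - [0.008,0.003,0,0,0,0]
    - [0.008,0.003,0,0,0,0]
    - [0.008,0.003,0,0,0,0]

```text
clock: 22.25
tool_pos: [0.4719, 0.1588, 0.089]
tcp_rot: [0.04, 0.999, -0.003, 0.004]
force: [5.9, -10.7, 1.4]
gripper_width: 0.0167
gripper_force: 58.9
```

```bash
cat > chk.py <<'E'
from h import *
def wproj(X,p,Q):
    m=eyes.camera_model("wrist"); T=m["mount"]; c=T[:3,:3].T@(Q.T@(X-p)-T[:3,3]); u=m["intrinsics"]@c; return u[:2]/u[2]
def prof(im,p,Q,y,z,xs):
    g=im.min(2).astype(np.float32); P=np.array([wproj(H+x*hx+y*hy+[0,0,z],p,Q) for x in xs],np.float32)
    return cv2.remap(g,P[None,:,0],P[None,:,1],cv2.INTER_LINEAR)[0].astype(int)
E
python3 - <<'E'
from chk import *
st(); o=env.observe(); p=np.array(o["tool_pos"]); Q=R.from_quat(o["tcp_rot"]).as_matrix(); print("hopper xy",(p-H)@hx,(p-H)@hy,"Fhx",np.array(o["force"])@hx)
im=eyes.get_image("wrist"); cv2.imwrite("pics/end_w.png",im[:,:,::-1])
xs=np.arange(-.246,-.186,.002)
print((xs*1000).astype(int).tolist())
for y in (-.03,-.025,.025,.03): print("now z68",y,prof(im,p,Q,y,.0685,xs).tolist())
for y in (-.008,0,.008): print("now z78",y,prof(im,p,Q,y,.078,xs).tolist())
# earlier view with gate shut: plate front edge relative to shut knob
q0=R.from_quat([-.019,1,0,-.002]).as_matrix(); p0=np.array([.5509,.0839,.2436]); im0=cv2.imread("pics/w2.png")[:,:,::-1]
for y in (-.008,0,.008): print("w2 z78 (xs+84)",y,prof(im0,p0,q0,y,.078,xs+.084).tolist())
# tan / steel / in bay, scene view before (c6 equivalent) and now
def proj(n,X):
    m=eyes.camera_model(n); c=np.array(m["R"])@X+m["t"]; u=m["intrinsics"]@c; return u[:2]/u[2]
a=eyes.get_image("scene"); b=cv2.imread("pics/scene0.png")[:,:,::-1]
poly=np.int32([proj("scene",H+x*hx+y*hy+[0,0,.128]) for x,y in [(-.04,-.068),(.04,-.068),(.04,.068),(-.04,.068)]])
M=np.zeros(a.shape[:2],np.uint8); cv2.fillConvexPoly(M,poly,1)
for n,i in (("start",b),("now",a)): i=i.astype(int); v=i[M>0]; print(n,len(v),"grey bright",((v.min(1)>150)&(np.ptp(v,axis=1)<30)).sum(),"tan bright",((v[:,0]>190)&(np.ptp(v,axis=1)>50)).sum())
cv2.imwrite("pics/end_s.png",a[:,:,::-1])
E
```

```text
t 22.25 p [0.4719 0.1588 0.089 ] y-yaw 85.40650830497906 z [ 0.0083 -0.0067 -0.9999] F [  5.9112 -10.6736   1.418 ] w 0.016655111118213165 gf 58.851871490478516 j [ 0.3301  0.3434 -0.2473  0.9743 -0.009   0.4102]
hopper xy -0.20558957920125825 -0.0013259399876322363 Fhx 6.730368614974539
[-246, -244, -242, -240, -238, -236, -234, -231, -229, -227, -225, -223, -221, -219, -217, -215, -213, -211, -209, -207, -205, -203, -201, -199, -197, -195, -193, -191, -189, -187]
now z68 -0.03 [37, 38, 37, 38, 37, 36, 36, 36, 35, 36, 36, 36, 35, 36, 36, 36, 37, 37, 39, 139, 133, 37, 36, 35, 37, 38, 36, 36, 36, 36]
now z68 -0.025 [36, 36, 38, 37, 38, 37, 36, 37, 36, 37, 37, 37, 36, 35, 38, 37, 36, 36, 39, 141, 113, 38, 34, 35, 36, 33, 35, 32, 33, 31]
now z68 0.025 [71, 72, 72, 71, 72, 71, 71, 69, 50, 38, 38, 38, 37, 38, 37, 38, 39, 39, 47, 141, 111, 38, 38, 70, 70, 70, 37, 32, 32, 34]
now z68 0.03 [70, 71, 69, 70, 70, 69, 69, 69, 69, 70, 37, 38, 38, 40, 38, 39, 38, 39, 47, 141, 111, 37, 39, 40, 70, 69, 68, 68, 68, 69]
now z78 -0.008 [37, 37, 35, 38, 36, 36, 38, 36, 36, 102, 119, 128, 128, 128, 128, 
[... 228 characters left out ...]
ow z78 0.008 [36, 38, 37, 35, 35, 37, 36, 37, 36, 112, 123, 128, 128, 128, 128, 127, 110, 131, 131, 94, 64, 67, 79, 99, 103, 106, 109, 111, 111, 111]
w2 z78 (xs+84) -0.008 [58, 59, 58, 58, 57, 59, 58, 59, 60, 42, 111, 213, 217, 195, 114, 106, 112, 116, 107, 98, 94, 98, 176, 211, 213, 214, 214, 213, 214, 213]
w2 z78 (xs+84) 0 [61, 62, 62, 62, 61, 61, 61, 63, 61, 60, 111, 207, 214, 190, 140, 116, 106, 102, 102, 100, 100, 99, 98, 97, 94, 93, 101, 170, 208, 211]
w2 z78 (xs+84) 0.008 [62, 62, 61, 62, 61, 62, 61, 61, 62, 59, 114, 204, 213, 213, 213, 211, 211, 209, 143, 100, 103, 102, 100, 102, 153, 211, 225, 225, 221, 215]
start 829 grey bright 280 tan bright 18
now 829 grey bright 0 tan bright 19
```

The gate is at about 84 mm: the mark sits at -206 and the TCP at -205.6. The bay's steel floor is gone from view. I'll relieve the small sideways load, let things settle, and check that the blocks dropped and the sticks stayed.

Call:
play_rows:
  motion:
    - [0.001,-0.003,0,0,0,0]
    - [0.001,-0.006,0,0,0,0]
    - [0.001,-0.006,0,0,0,0]
    - [0.001,-0.006,0,0,0,0]
    - [0.001,-0.006,0,0,0,0]
    - [0.001,-0.006,0,0,0,0]

```text
clock: 22.95
tool_pos: [0.4719, 0.1588, 0.089]
tcp_rot: [0.04, 0.999, -0.001, 0.005]
force: [6.5, -5.2, -0.5]
gripper_width: 0.0166
gripper_force: 58.6
```

Run:
```python
from chk import *
st(); o=env.observe(); p=np.array(o["tool_pos"]); print("hopper xy",(p-H)@hx,(p-H)@hy,"Fhx",np.array(o["force"])@hx)
def proj(n,X):
    m=eyes.camera_model(n); c=np.array(m["R"])@X+m["t"]; u=m["intrinsics"]@c; return u[:2]/u[2]
for n in ("scene","side"):
    a=eyes.get_image(n); cv2.imwrite(f"pics/fin_{n}.png",a[:,:,::-1]); hsv=cv2.cvtColor(a,cv2.COLOR_RGB2HSV)
    for nm,c in (("bay",[(-.039,-.067),(.039,-.067),(.039,.067),(-.039,.067)]),("front",[(-.077,-.067),(-.051,-.067),(-.051,.067),(-.077,.067)])):
        M=np.zeros(a.shape[:2],np.uint8); cv2.fillConvexPoly(M,np.int32([proj(n,H+x*hx+y*hy+[0,0,.128]) for x,y in c]),1)
        k,l,s,c=cv2.connectedComponentsWithStats(M*(hsv[:,:,2]>150).astype(np.uint8))
        v=a[M>0]; print(n,nm,len(v),"median",np.median(v,axis=0),"dark(<70)",(v.max(1)<100).sum(),"comps",[(int(s[i,4]),c[i].round(1).tolist(),np.round([(onz(n,c[i],.026)-H)@hx,(onz(n,c[i],.026)-H)@hy],3).tolist(),a[l==i].mean(0).round().tolist()) for i in range(1,k) if s[i,4]>4])
```

```text
t 22.95 p [0.4719 0.1588 0.089 ] y-yaw 85.46490999768548 z [ 0.0089 -0.0031 -1.    ] F [ 6.5065 -5.1882 -0.5427] w 0.01656009890193258 gf 58.606635332107544 j [ 0.3282  0.3421 -0.2493  0.972  -0.0058  0.4073]
hopper xy -0.20563527164210746 -0.001348082500823278 Fhx 6.893490781705161
scene bay 805 median [137. 111.  79.] dark(<70) 0 comps [(5, [340.0, 181.0], [-0.112, 0.148], [166.0, 134.0, 95.0]), (5, [368.0, 187.0], [-0.022, 0.176], [187.0, 149.0, 105.0]), (7, [331.0, 189.0], [-0.111, 0.094], [163.0, 131.0, 94.0]), (17, [326.0, 197.6], [-0.099, 0.047], [177.0, 142.0, 101.0]), (5, [360.0, 194.0], [-0.023, 0.129], [166.0, 133.0, 94.0]), (9, [338.1, 196.8], [-0.071, 0.074], [159.0, 136.0, 111.0]), (10, [337.5, 203.8], [-0.053, 0.043], [169.0, 136.0, 98.0])]
scene front 284 median [136. 110.  80.] dark(<70) 0 comps [(37, [322.7, 182.4], [-0.153, 0.107], [180.0, 144.0, 102.0]), (35, [332.7, 183.3], [-0.124, 0.123], [185.0, 143.0, 101.0])]
side bay 572 median [110.   89.   59.5] dark(<70) 93 comps []
side front 205 median [108.  86.  58.] dark(<70) 36 comps []
```

Run:
```python
import cv2,numpy as np
a=cv2.imread("pics/scene0.png").astype(int); b=cv2.imread("pics/fin_scene.png").astype(int); w=cv2.imread("pics/end_s.png").astype(int)
g=(a.min(2)>130)&(np.ptp(a,axis=2)<35); g[:165]=0; g[240:]=0; g[:,:305]=0; g[:,380:]=0
k,l,s,c=cv2.connectedComponentsWithStats(g.astype(np.uint8))
for i in range(1,k):
    if s[i,4]>30:
        v=b[l==i]; hs=cv2.cvtColor(v[None].astype(np.uint8),cv2.COLOR_BGR2HSV)[0]
        print(s[i].tolist(),c[i].round(0),"before",a[l==i].mean(0).round(),"now pct V",np.percentile(hs[:,2],[5,25,50,75,95]),"S",np.percentile(hs[:,1],[5,25,50,75,95]))
d=np.abs(a-b).max(2)>25; r=d[165:240,305:380]; k,l,s,c=cv2.connectedComponentsWithStats(r.astype(np.uint8))
print([(s[i].tolist(),(c[i]+[305,165]).round().tolist(),a[165:240,305:380][l==i].mean(0).round().tolist(),b[165:240,305:380][l==i].mean(0).round().tolist()) for i in range(1,k) if s[i,4]>12])
```

```text
[332, 189, 27, 19, 295] [345. 198.] before [217. 223. 223.] now pct V [129.  133.  137.  140.  170.3] S [ 53.7 107.  108.  109.  111. ]
[352, 204, 19, 18, 66] [364. 212.] before [137. 149. 159.] now pct V [148.   149.   156.5  169.75 176.  ] S [32.25 34.   34.5  44.   49.  ]
[([0, 8, 18, 33, 238], [311.0, 185.0], [104.0, 131.0, 164.0], [203.0, 214.0, 219.0]), ([27, 24, 28, 20, 331], [345.0, 198.0], [211.0, 220.0, 223.0], [88.0, 119.0, 146.0])]
```

The bay floor region now shows only plain inner wall, with nothing left at gate level. The gate plate lies over the rail, the hold is steady at about 6.9 N, and 23 s have passed. Handing in.

```bash
python3 -c "
from station import env
print(env.job_done())"
```

```text
the job is handed in; nothing more can be done
None
```

I tipped the three blocks into the back compartment, set the empty tray back flat on the table, and handed the job in at about 23 s with the knob held at the mark (gate about 84 mm). Images show the back compartment clear at gate level; I couldn't see the blocks in the catch tray or the sticks in the front compartment, so those two are inferred.

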